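Turn the counter menu to its evening page

ROBOT

A 7-joint arm with a two-finger parallel gripper is mounted at the origin on the work surface. World frame = base frame: x ahead of the robot, y to its left, z up, the work surface at z = 0. Lengths are in m, angles in rad, forces in N, time in s.
With the tool pointing down it reaches from about 0.4 to 0.9 m from the base axis. Payload 5.6 kg.
Tool frame: the origin (TCP) lies midway between the tips of the shut fingers; the grasp point (between the pads) lies 19 mm behind it; z points along the fingers, y is the direction in which the jaws open and shut (so a half turn about z gives the same grasp; the last joint's range is limited). The gripper opens to 92 mm and grips with 3 to 60 N. Pads are 20 mm wide; open, the fingers measure 128 mm over their backs; the gripper's body (75 mm by 189 mm) begins 69 mm behind the grasp point.
Start: joints at [1.282, 0.468, -0.012, 1.603, 0.006, 1.071, -0.056], TCP at [0.158, -0.63, 0.215] pointing down, gripper open.
Joint ranges: [-2.53, 2.53], [-0.31, 2.02], [-1.57, 1.55], [0.28, 2.44], [-1.29, 4.43], [0.15, 1.84], [-2.92, 2.92]. Speed limits (rad/s): [2.57, 2.57, 3.14, 3.14, 3.14, 3.14, 3.14].

INTERFACE

Orientations are given as a unit quaternion [x, y, z, w].
In Python, from station import manip gives the robot as it stands.
- The arm moves only by the tool send_rows, never from a script. Its argument "deltas" is a list of rows, each an object with "delta_pos": the shift along the tool's x, y, z in m, a list of three; "delta_rot": the turn, a rotation vector about the tool's x, y, z in degrees, a list of three; "grip": the opening, from -1 (shut) to 1 (fully open). In form: [{"delta_pos": [tx, ty, tz], "delta_rot": [wx, wy, wz], "grip": grip}, ...]. A call has 1 to 8 rows; each row shifts and turns the pose as measured when the row begins, along the tool's axes as they then stand; what a row does not reach is not made up. A row lasts 1/12 s, in which the tool goes at most 41.7 mm and 7.16 degrees, less where a joint would pass 70% of its speed; a pose out of reach is approached as far as the arm can. A call is refused whole if a number of a shift passes 0.0417 or a number of a turn 7.16, either way. A call with a gripper value outside its range is refused whole. The fingers move at their own pace and stop on an object; "grip_force" is the grip in N (left out, the last holds). Time passes only in rows, so rows that do not move let the fingers close. It gives the time, the measured TCP pose, the force and the opening at its end, in the units of the state.
- manip.sense(): the state, without advancing time (a new reading comes with each control period).
- manip.get_image(name): name is "side" or "top" or "wrist"; returns a dict with "image" (480x640x3 uint8, red, green, blue), "camera_matrix" (3x3 intrinsics, pixels), "dist" ([k1, k2, p1, p2, k3] as OpenCV has them; the pictures are not rectified), "R" (3x3) and "t" (3): a world point X has camera coordinates R X + t. Camera axes: x right, y down, z forward; pixel columns grow to the right and rows downward; lengths in m; the calibration is good to about 2 mm. A picture is of the moment at which its call begins. There is no depth.
- manip.job_done(): hands the job in, once; it reports no verdict.
The state is a dict: "time": time; "joints": joint angles; "qd": joint speeds; "tau": joint torques, N m; "tool_pos": TCP position; "tool_rot": TCP orientation; "force": force on the tool from outside, world axes, zero at the start; "ft_torque": the same for the moment, N m; "opening": finger opening in m.
Only numpy, scipy, OpenCV 4.12 (cv2) and the standard library are available. Lean on these libraries where they do the work, as an engineer would, in place of code of your own. Each camera call takes 0.05 s, during which the arm holds its last target. There are 200 camera calls.

TASK

The flip menu on the serving counter still shows its orange lunch page. Push the rigid leaf up from underneath its free edge, ease it over the spine without flinging it, and push it down until it lies flat on the other half of the stand with the blue evening page showing. Only push it, do not grip it, and leave the other things on the counter where they are.

Things in the scene. Friction and masses are not known exactly. Their poses are not given: they have to be found in the camera images.
- menu_stand: Fixed wooden plinth of the flip menu, 190 x 190 mm, 74 mm high, with a cream page on each half of its top. Origin at the centre of its underside on the counter; x runs along the spine, z up. The leaf starts on the -y half and is to end on the +y half. It cannot be pushed away.
- spine (a point): Middle of the spine: the hinge axis of the leaf, along the stand's x, 78 mm above the counter, over the centre line of the stand.
- leaf (a joint): Angle of the leaf: 0 = flat on the stand's -y half with the orange face up, 1.571 = upright, 3.142 = flat on the +y half with the blue face up (stops at both ends). It starts flat or up to 0.45 ajar. The hinge has friction (0.2 N m), so the leaf stays at whatever angle it is left and does not fall by itself; 2 to 3 N at the free edge move it.
- leaf_edge (a point): Middle of the leaf's free edge, 150 mm from the hinge axis, at mid thickness. The leaf is a rigid plate 180 mm along the spine, 6 mm thick, 100 to 200 g, orange with three coloured discs on the face that is up at the start and blue with two squares on the other; on either side its last 55 mm stick out past the plinth, 75 mm above the counter, so that a finger can go under it there.
- shaker: Loose white shaker jar, 52 mm across, 110 mm high, near the +y side of the stand. Origin at its underside. Leave it.
- sauce_bottle: Loose red bottle with yellow cap, 54 mm across, 170 mm high, behind the stand. Origin at its underside. Leave it.
- food_boat: Loose open cardboard tray, 100 x 140 mm, 45 mm high, at the left. Origin at its underside. Leave it.
- cup: Loose white cup, 76 mm across, 85 mm high, behind the stand. Origin at its underside. Leave it.
- spoon: Loose steel spoon, 200 mm long, lying at the right. Leave it.
- bowl: Loose steel bowl, 170 mm across, 60 mm high, at the left. Origin at its underside. Leave it.

How it is judged:
By the outcome, as a careful person would: the job done as asked, in the order asked, and still so for the second after the job is handed in, with the robot touching nothing.
It also fails if it takes over 50 s, if anything falls off the work surface, if the arm or the gripper's body presses on something with over 40 N, if the wrist force passes 120 N, or if a joint passes its speed limit or range.

## Working session

There is one attempt and no reset: what is moved stays moved. The work goes in short steps, Python scripts to look and compute and a tool call to move; the robot and the scene stay as the last step left them, time stands still between calls to the robot, and variables do not carry over. Pictures are saved under pics/ and viewed, about 8 in all and at most 12, crops included, and the job is handed in when it is done.

Besides the shell and the picture viewer there is one more tool, called after "Request:" by a JSON object that holds its "method" and its "body". send_rows: Moves the arm, as the interface text tells. Its arguments: {"type":"object","properties":{"deltas":{"type":"array"},"grip_force":{"type":"number"}},"required":["deltas"]}

```bash
mkdir -p pics; ls
python3 - <<'E'
from station import manip
import cv2,numpy as np
s=manip.sense();print({k:np.round(v,3).tolist() for k,v in s.items()})
for n in("top","side"):
    d=manip.get_image(n);cv2.imwrite(f"pics/{n}1.png",d["image"][:,:,::-1]);np.savez(f"{n}.npz",**d)
    print(n,d["camera_matrix"].tolist(),d["dist"],np.round(d["R"],3).tolist(),d["t"],-d["R"].T@d["t"])
E
```

```text
pics
{'time': 0.0, 'joints': [1.282, 0.468, -0.012, 1.604, 0.006, 1.071, -0.056], 'qd': [0.001, 0.0, -0.0, -0.001, 0.001, -0.002, 0.001], 'tau': [0.001, -52.058, -0.012, -24.375, -0.057, 0.017, 0.0], 'tool_pos': [0.158, -0.63, 0.214], 'tool_rot': [0.992, 0.123, -0.0, -0.001], 'force': [0.577, -0.498, -0.012], 'ft_torque': [0.014, 0.022, -0.044], 'opening': 0.092}
top [[525.2679681991553, 0.0, 319.44026706947596], [0.0, 525.2679681991553, 230.30675162465292], [0.0, 0.0, 1.0]] [0.00115071 0.         0.         0.         0.        ] [[0.001, -1.0, -0.004], [-0.992, -0.0, -0.13], [0.13, 0.004, -0.992]] [-0.00165834  0.61666542  1.41603785] [ 0.42784365 -0.00737761  1.48402748]
side [[434.04947588699207, 0.0, 312.82128687086066], [0.0, 434.04947588699207, 234.77120580009355], [0.0, 0.0, 1.0]] [0.02992995 0.         0.         0.         0.        ] [[-0.823, -0.568, 0.011], [-0.386, 0.545, -0.744], [0.416, -0.617, -0.668]] [0.48669962 0.2976332  0.91151916] [0.13599959 0.67625875 0.82492875]
```

View pics/top1.png

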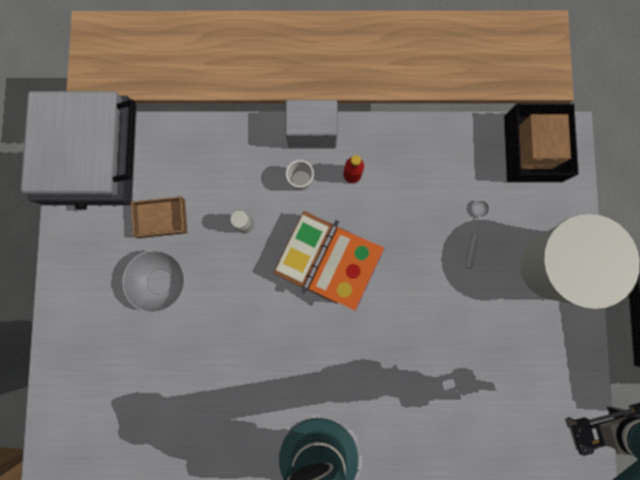

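View pics/side1.png

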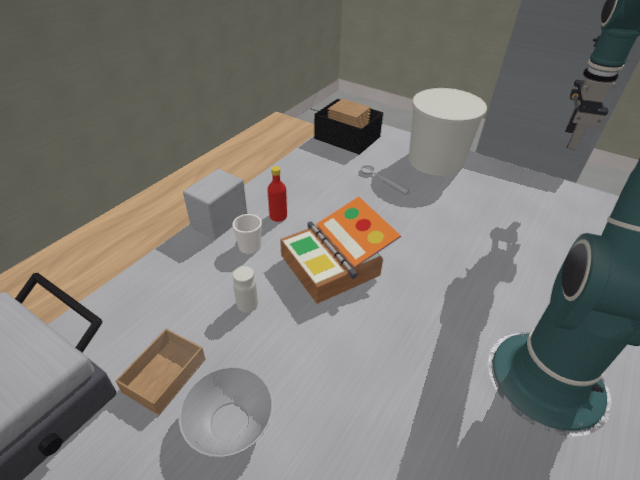

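The top view shows the leaf's free corners near (383,246) and (355,309), with the spine running (337,223)–(306,290). In the side view the leaf is ajar, with free corners near (361,198) and (400,235). Next I fit the pose.

```bash
cat > fit.py <<'E'
import cv2,numpy as np
from scipy.optimize import least_squares
def load(n): return dict(np.load(n+".npz"))
def proj(d,P): 
    return cv2.projectPoints(np.atleast_2d(P).astype(float),cv2.Rodrigues(d["R"])[0],d["t"],d["camera_matrix"],d["dist"])[0][:,0]
def S2W(p,P):
    c,s=np.cos(p[2]),np.sin(p[2]);return np.atleast_2d(P)@np.array([[c,s,0],[-s,c,0],[0,0,1]])+[p[0],p[1],0]
def leafpt(u,r,a,off=0): return [u,-r*np.cos(a)+off*np.sin(a),.078+r*np.sin(a)+off*np.cos(a)]
E
python3 - <<'E'
from fit import *
ds={n:load(n) for n in("top","side")}
px={}
guess={"top":[(383,246),(355,309)],"side":[(361,198),(400,235)]}
for n,d in ds.items():
    h=cv2.cvtColor(d["image"],cv2.COLOR_RGB2HSV)
    m=cv2.inRange(h,(5,180,120),(20,255,255))
    c=max(cv2.findContours(m,0,cv2.CHAIN_APPROX_NONE)[0],key=cv2.contourArea)
    q=cv2.approxPolyDP(cv2.convexHull(c),6,True)[:,0].astype(float)
    print(n,cv2.contourArea(c),q.tolist())
    px[n]=np.array([q[np.argmin(np.hypot(*(q-g).T))] for g in guess[n]])
mid=np.array([321.5,256.5])
def res(p):
    a=p[3];E=S2W(p,[leafpt(.09,.15,a,.003),leafpt(-.09,.15,a,.003)])
    r=[(proj(ds[n],E)-px[n]).ravel() for n in ds]
    r.append((proj(ds["top"],S2W(p,[0,0,.078]))[0]-mid)); return np.concatenate(r)
f=least_squares(res,[.45,0,-.46,.3]);print(f.x,res(f.x).round(1))
# other items on the counter plane
from numpy.linalg import inv
def back(n,uv,z):
    d=ds[n];k=cv2.undistortPoints(np.array([[uv]],float),d["camera_matrix"],d["dist"])[0,0]
    v=d["R"].T@[k[0],k[1],1];o=-d["R"].T@d["t"];return (o+v*(z-o[2])/v[2]).round(3)
print("shaker top",back("top",(239,215),.11),"bottle",back("top",(356,160),.17),"cup",back("top",(299,173),.085),"spoon",back("top",(479,208),0),back("top",(471,268),0),"bigpot",back("top",(592,260),.2))
p=f.x
for nm,P in(("spine+",(.09,0,.078)),("spine-",(-.09,0,.078)),("edge",leafpt(0,.15,p[3])),("edge+",leafpt(.09,.15,p[3])),("edge-",leafpt(-.09,.15,p[3])),("flat end",(0,.15,.078))):
    W=S2W(p,P)[0];print(nm,W.round(3),proj(ds["top"],W)[0].round(),proj(ds["side"],W)[0].round())
E
```

```text
top 3263.5 [[337.0, 229.0], [382.0, 248.0], [354.0, 308.0], [309.0, 288.0]]
side 1921.0 [[359.0, 198.0], [399.0, 235.0], [355.0, 265.0], [318.0, 224.0]]
[ 0.54380663 -0.00138184 -0.45452897  0.27940926] [ 2.  -0.8  0.1  2.  -0.9 -1.4  0.6  0.9 -2.1 -1.1]
shaker top [0.648 0.212 0.11 ] bottle [ 0.782 -0.096  0.17 ] cup [0.768 0.054 0.085] spoon [ 0.686 -0.458  0.   ] [ 0.515 -0.429  0.   ] bigpot [ 0.523 -0.667  0.2  ]
spine+ [ 0.625 -0.041  0.078] [334. 226.] [312. 226.]
spine- [0.463 0.038 0.078] [305. 286.] [349. 269.]
edge [ 0.481 -0.131  0.119] [369. 279.] [378. 216.]
edge+ [ 0.561 -0.17   0.119] [384. 247.] [358. 197.]
edge- [ 0.4   -0.091  0.119] [354. 310.] [400. 237.]
flat end [0.61  0.133 0.078] [269. 231.] [275. 267.]
```

Request:
{"method": "send_rows", "body": {"deltas": [{"delta_pos":[0,0,-0.01],"delta_rot":[0,0,-7.1],"grip":-1},{"delta_pos":[0,0,-0.01],"delta_rot":[0,0,-7.1],"grip":-1},{"delta_pos":[0,0,-0.01],"delta_rot":[0,0,-7.1],"grip":-1},{"delta_pos":[0,0,-0.01],"delta_rot":[0,0,-7.1],"grip":-1},{"delta_pos":[0,0,-0.01],"delta_rot":[0,0,-7.1],"grip":-1},{"delta_pos":[0,0,0],"delta_rot":[0,0,-7.1],"grip":-1},{"delta_pos":[0,0,0],"delta_rot":[0,0,-7.1],"grip":-1}]}}

```text
time: 0.68
tool_pos: [0.1575, -0.6273, 0.2611]
tool_rot: [0.846, 0.534, 0.001, -0.005]
force: [-0.4, -0.4, 0.1]
opening: 0.0472
```

```bash
cat > go.py <<'E'
import sys,numpy as np
from scipy.spatial.transform import Rotation as Ro
from station import manip
Pp=(.544,-.0014,-.4545)
c,s=np.cos(Pp[2]),np.sin(Pp[2]);S=np.array([[c,-s,0],[s,c,0],[0,0,1]])
def main(tgt,tilt):
    """tgt in stand frame (m), tilt in deg; prints remaining tool-frame shift and turn"""
    st=manip.sense();R=Ro.from_quat(st["tool_rot"]);p=np.array(st["tool_pos"])
    t=np.radians(tilt);z=S@[0,np.sin(t),-np.cos(t)];y=S@[1,0,0];G=np.c_[np.cross(y,z),y,z]
    zs=S.T@R.as_matrix()[:,2]
    w=(R.inv()*Ro.from_matrix(G)).as_rotvec(degrees=True)
    d=R.inv().apply(S@tgt+[Pp[0],Pp[1],0]-p)
    print("t%.2f world"%st["time"],p.round(3),"stand",(S.T@(p-[Pp[0],Pp[1],0])).round(3),"zaxis(st)",zs.round(2),"F(st)",(S.T@st["force"]).round(1),"open",round(st["opening"],3),"J",np.round(st["joints"],2))
    print("shift tool mm",(d*1000).round(0),"turn",w.round(1))
if __name__=="__main__":
    a=list(map(float,sys.argv[1:]));main(np.array(a[:3]),a[3])
E
python3 go.py -.02 -.22 .2 0
```

```text
t0.68 world [ 0.158 -0.627  0.261] stand [-0.072 -0.732  0.261] zaxis(st) [-0.01  0.01 -1.  ] F(st) [-0.2 -0.5  0.1] open 0.047 J [ 1.41  0.44 -0.19  1.54  0.09  1.18  0.76]
shift tool mm [511.  58.  65.] turn [-0.5 -0.4  0.5]
```

Request:
{"method": "send_rows", "body": {"deltas": [{"delta_pos":[0.038,0.004,0],"delta_rot":[0,0,0],"grip":-1},{"delta_pos":[0.038,0.004,0],"delta_rot":[0,0,0],"grip":-1},{"delta_pos":[0.038,0.004,0],"delta_rot":[0,0,0],"grip":-1},{"delta_pos":[0.038,0.004,0],"delta_rot":[0,0,0],"grip":-1},{"delta_pos":[0.038,0.004,0],"delta_rot":[0,0,0],"grip":-1},{"delta_pos":[0.038,0.004,0],"delta_rot":[0,0,0],"grip":-1},{"delta_pos":[0.038,0.004,0],"delta_rot":[0,0,0],"grip":-1},{"delta_pos":[0.038,0.004,0],"delta_rot":[0,0,0],"grip":-1}]}}

```text
time: 1.35
tool_pos: [0.3136, -0.3623, 0.2578]
tool_rot: [0.849, 0.528, -0.001, -0.008]
force: [1.1, -0.1, 0.4]
opening: 0.0007
```

Request:
{"method": "send_rows", "body": {"deltas": [{"delta_pos":[0,0,0],"delta_rot":[0,7,0],"grip":-1},{"delta_pos":[0,0,0],"delta_rot":[0,7,0],"grip":-1},{"delta_pos":[0,0,0],"delta_rot":[0,7,0],"grip":-1},{"delta_pos":[0,0,0],"delta_rot":[0,7,0],"grip":-1},{"delta_pos":[0,0,0],"delta_rot":[0,7,0],"grip":-1},{"delta_pos":[0,0,0],"delta_rot":[0,7,0],"grip":-1},{"delta_pos":[0,0,0],"delta_rot":[0,7,0],"grip":-1}]}}

```text
time: 1.93
tool_pos: [0.3289, -0.3455, 0.2655]
tool_rot: [0.759, 0.492, 0.359, -0.231]
force: [-0.3, -0.2, -0.2]
opening: 0.0005
```

```bash
python3 go.py -.02 -.22 .1 50
```

```text
t1.93 world [ 0.329 -0.346  0.266] stand [-0.042 -0.404  0.266] zaxis(st) [-0.02  0.77 -0.64] F(st) [-0.2 -0.3 -0.2] open 0.001 J [ 1.41  0.53 -0.36  1.72 -0.5   1.52  0.81]
shift tool mm [-12.  28. 246.] turn [-1.4 -0.5  1.4]
```

Request:
{"method": "send_rows", "body": {"deltas": [{"delta_pos":[-0.002,0.004,0.032],"delta_rot":[0,0,0],"grip":-1},{"delta_pos":[-0.002,0.004,0.032],"delta_rot":[0,0,0],"grip":-1},{"delta_pos":[-0.002,0.004,0.032],"delta_rot":[0,0,0],"grip":-1},{"delta_pos":[-0.002,0.004,0.032],"delta_rot":[0,0,0],"grip":-1},{"delta_pos":[-0.002,0.004,0.032],"delta_rot":[0,0,0],"grip":-1},{"delta_pos":[-0.002,0.004,0.032],"delta_rot":[0,0,0],"grip":-1},{"delta_pos":[-0.002,0.004,0.032],"delta_rot":[0,0,0],"grip":-1},{"delta_pos":[0,0,0.02],"delta_rot":[0,0,0],"grip":-1}]}}

```text
time: 2.6
tool_pos: [0.4273, -0.1992, 0.0861]
tool_rot: [0.765, 0.48, 0.361, -0.231]
force: [-0.3, 0.6, 0.2]
opening: 0.0004
```

```bash
python3 go.py -.02 -.125 .085 50
python3 - <<'E'
from station import manip
import cv2,numpy as np
a=[]
for n in("side","top"):
    d=manip.get_image(n)["image"][:,:,::-1]
    c=d[120:320,240:540] if n=="side" else d[170:370,260:560]
    a.append(cv2.resize(c,None,fx=2,fy=1.5*1,interpolation=2) if 0 else cv2.resize(c,(450,300),interpolation=2))
cv2.imwrite("pics/p3.png",np.vstack(a))
E
```

```text
t2.60 world [ 0.427 -0.199  0.086] stand [-0.018 -0.229  0.086] zaxis(st) [-0.01  0.77 -0.63] F(st) [-0.6  0.4  0.2] open 0.0 J [ 1.22  0.72 -0.44  1.99 -0.64  0.98  0.87]
shift tool mm [65. -1. 81.] turn [-0.5 -0.8  0. ]
```

View pics/p3.png

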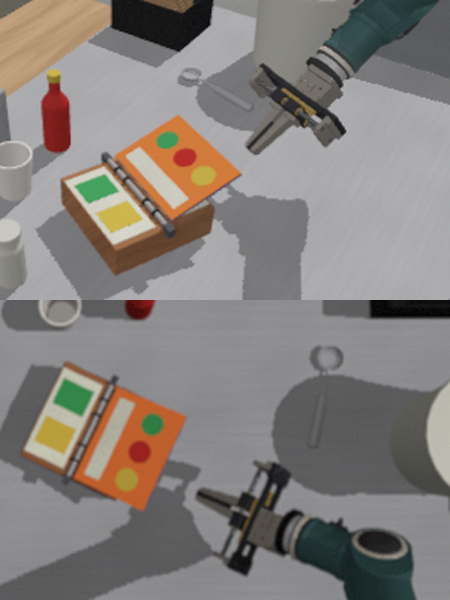

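The fingers are shut and tilted, just outside the leaf's free edge and clear of everything. Next they go under the edge.

Request:
{"method": "send_rows", "body": {"deltas": [{"delta_pos":[0.018,0,0.026],"delta_rot":[0,0,0],"grip":-1},{"delta_pos":[0.018,0,0.026],"delta_rot":[0,0,0],"grip":-1},{"delta_pos":[0.018,0,0.025],"delta_rot":[0,0,0],"grip":-1},{"delta_pos":[0,0,0],"delta_rot":[0,0,0],"grip":-1}]}}

```text
time: 3.03
tool_pos: [0.4685, -0.1171, 0.0794]
tool_rot: [0.767, 0.478, 0.361, -0.229]
force: [-0.2, 0.7, 0.7]
opening: 0.0003
```

```bash
cat > wp.py <<'E'
import sys,numpy as np
from go import *
def tcp(a,tilt,r):
    e=np.radians(90-tilt);n=np.array([np.sin(e),np.cos(e)]);f=np.array([np.cos(e),-np.sin(e)])
    pt=lambda r:np.array([-r*np.cos(a)-.003*np.sin(a),.078+r*np.sin(a)-.003*np.cos(a)])
    if a<e: return pt(.15)+.015*f-.01*n
    # tip face 20 mm wide: deepest corner toward the leaf normal
    N=np.array([np.sin(a),np.cos(a)]);return pt(r)-.01*n*np.sign(n@N)
if __name__=="__main__":
    st=manip.sense();R=Ro.from_quat(st["tool_rot"]);p=np.array(st["tool_pos"])
    main(np.array([-.02,-.135,.078]),50)
    tilt,r=map(float,sys.argv[1:3])
    for a in map(float,sys.argv[3:]):
        q=tcp(a,tilt,r);w=S@[-.02,*q]+[Pp[0],Pp[1],0]
        d=R.inv().apply(w-p)*1000;print(a,q.round(3),"from here, tool mm",d.round(0))
E
python3 wp.py 50 .125 .3 .5 .69 .8 1 1.2 1.4 1.6 1.8 2
```

```text
t3.03 world [ 0.468 -0.117  0.079] stand [-0.017 -0.137  0.079] zaxis(st) [-0.01  0.77 -0.63] F(st) [-0.5  0.5  0.7] open 0.0 J [ 1.13  0.72 -0.53  2.07 -0.74  0.82  0.85]
shift tool mm [ 0. -3.  2.] turn [-0.3 -0.7 -0.2]
0.3 [-0.139  0.102] from here, tool mm [ 16.  -3. -16.]
0.5 [-0.128  0.13 ] from here, tool mm [ 45.  -3. -25.]
0.69 [-0.113  0.154] from here, tool mm [ 73.  -3. -28.]
0.8 [-0.096  0.158] from here, tool mm [ 87.  -3. -18.]
1.0 [-0.076  0.174] from here, tool mm [112.  -3. -13.]
1.2 [-0.055  0.186] from here, tool mm [135.  -3.  -4.]
1.4 [-0.031  0.193] from here, tool mm [155.  -3.  10.]
1.6 [-0.006  0.195] from here, tool mm [173.  -3.  28.]
1.8 [0.019 0.193] from here, tool mm [187.  -3.  49.]
2.0 [0.043 0.185] from here, tool mm [196.  -3.  72.]
```

Request:
{"method": "send_rows", "body": {"deltas": [{"delta_pos":[0.009,0,-0.005],"delta_rot":[0,0,0],"grip":-1},{"delta_pos":[0.009,0,-0.005],"delta_rot":[0,0,0],"grip":-1},{"delta_pos":[0.009,0,-0.004],"delta_rot":[0,0,0],"grip":-1},{"delta_pos":[0.009,0,-0.004],"delta_rot":[0,0,0],"grip":-1},{"delta_pos":[0.009,0,-0.003],"delta_rot":[0,0,0],"grip":-1},{"delta_pos":[0.009,0,-0.003],"delta_rot":[0,0,0],"grip":-1},{"delta_pos":[0.009,0,-0.002],"delta_rot":[0,0,0],"grip":-1},{"delta_pos":[0.009,0,-0.002],"delta_rot":[0,0,0],"grip":-1}]}}

```text
time: 3.7
tool_pos: [0.4796, -0.1026, 0.1598]
tool_rot: [0.77, 0.476, 0.36, -0.224]
force: [0.1, -1.4, -2.9]
opening: 0.0003
```

```bash
python3 wp.py 50 .125 .69 .8 1 1.2 1.4 1.6
```

```text
t3.70 world [ 0.48  -0.103  0.16 ] stand [-0.013 -0.119  0.16 ] zaxis(st) [ 0.    0.77 -0.64] F(st) [ 0.7 -1.2 -2.9] open 0.0 J [ 1.12  0.55 -0.56  2.07 -0.77  0.91  0.73]
shift tool mm [-73.  -6.  40.] turn [ 0.3 -0.2 -0.4]
0.69 [-0.113  0.154] from here, tool mm [-0. -7.  9.]
0.8 [-0.096  0.158] from here, tool mm [14. -7. 19.]
1.0 [-0.076  0.174] from here, tool mm [38. -7. 24.]
1.2 [-0.055  0.186] from here, tool mm [61. -7. 33.]
1.4 [-0.031  0.193] from here, tool mm [82. -7. 47.]
1.6 [-0.006  0.195] from here, tool mm [100.  -8.  64.]
```

Request:
{"method": "send_rows", "body": {"deltas": [{"delta_pos":[0.006,-0.001,0.006],"delta_rot":[0,0,0],"grip":-1},{"delta_pos":[0.008,-0.001,0.006],"delta_rot":[0,0,0],"grip":-1},{"delta_pos":[0.008,-0.001,0.004],"delta_rot":[0,0,0],"grip":-1},{"delta_pos":[0.008,-0.001,0.003],"delta_rot":[0,0,0],"grip":-1},{"delta_pos":[0.008,-0.001,0.003],"delta_rot":[0,0,0],"grip":-1},{"delta_pos":[0.008,-0.001,0.004],"delta_rot":[0,0,0],"grip":-1},{"delta_pos":[0.008,-0.001,0.004],"delta_rot":[0,0,0],"grip":-1},{"delta_pos":[0.007,0,0.004],"delta_rot":[0,0,0],"grip":-1}]}}

```text
time: 4.37
tool_pos: [0.5067, -0.0377, 0.1888]
tool_rot: [0.772, 0.475, 0.361, -0.221]
force: [0.8, -2.5, -1.0]
opening: 0.0005
```

```bash
python3 wp.py 50 .12 1.2 1.4 1.6 1.8 2
python3 - <<'E'
from station import manip
import cv2,numpy as np
d=manip.get_image("side")["image"][:,:,::-1]
cv2.imwrite("pics/p4.png",cv2.resize(d[120:320,220:520],(600,400),interpolation=2))
E
```

```text
t4.37 world [ 0.507 -0.038  0.189] stand [-0.018 -0.049  0.189] zaxis(st) [ 0.01  0.77 -0.64] F(st) [ 1.8 -1.9 -1. ] open 0.0 J [ 1.05  0.48 -0.63  2.1  -0.85  0.85  0.65]
shift tool mm [-140.   -1.    5.] turn [ 0.7 -0.1 -0.4]
1.2 [-0.053  0.181] from here, tool mm [-8. -2.  2.]
1.4 [-0.03   0.188] from here, tool mm [12. -3. 15.]
1.6 [-0.006  0.19 ] from here, tool mm [29. -3. 32.]
1.8 [0.018 0.188] from here, tool mm [42. -3. 52.]
2.0 [0.041 0.181] from here, tool mm [51. -4. 74.]
```

View pics/p4.png

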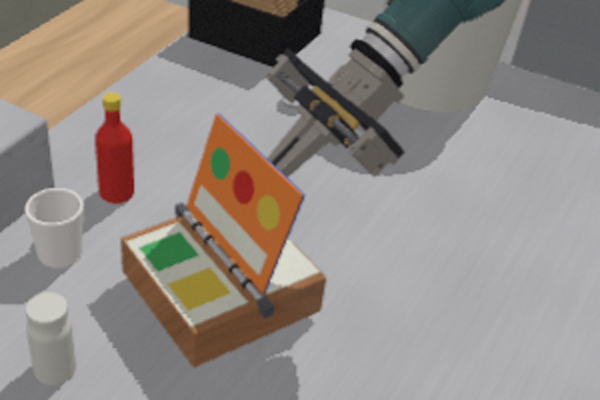

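The leaf is at about 70° with the finger behind it. I'll continue over the top slowly.

Request:
{"method": "send_rows", "body": {"deltas": [{"delta_pos":[0.006,0,0.005],"delta_rot":[0,0,0],"grip":-1},{"delta_pos":[0.006,0,0.005],"delta_rot":[0,0,0],"grip":-1},{"delta_pos":[0.006,0,0.006],"delta_rot":[0,0,0],"grip":-1},{"delta_pos":[0.005,0,0.006],"delta_rot":[0,0,0],"grip":-1},{"delta_pos":[0.005,0,0.007],"delta_rot":[0,0,0],"grip":-1},{"delta_pos":[0.004,0,0.007],"delta_rot":[0,0,0],"grip":-1},{"delta_pos":[0.004,0,0.008],"delta_rot":[0,0,0],"grip":-1},{"delta_pos":[0.003,0,0.008],"delta_rot":[0,0,0],"grip":-1}]}}

```text
time: 5.08
tool_pos: [0.5384, 0.0295, 0.1872]
tool_rot: [0.77, 0.476, 0.362, -0.223]
force: [-0.4, -1.2, 2.2]
opening: 0.0003
```

```bash
python3 wp.py 50 .12 1.6 1.8 2 2.2 2.4; python3 wp.py 20 .12 2.2 2.4 2.6 2.8 3 3.14|tail -6
```

```text
t5.08 world [0.538 0.029 0.187] stand [-0.019  0.025  0.187] zaxis(st) [ 0.01  0.77 -0.64] F(st) [ 0.1 -1.3  2.2] open 0.0 J [ 0.94  0.5  -0.69  2.11 -0.92  0.73  0.61]
shift tool mm [-186.   -0.  -54.] turn [ 0.4 -0.3 -0.3]
1.6 [-0.006  0.19 ] from here, tool mm [-17.  -1. -26.]
1.8 [0.018 0.188] from here, tool mm [-4. -1. -6.]
2.0 [0.041 0.181] from here, tool mm [ 5. -2. 16.]
2.2 [0.062 0.169] from here, tool mm [ 9. -2. 40.]
2.4 [0.093 0.169] from here, tool mm [29. -2. 64.]
2.2 [0.059 0.173] from here, tool mm [11. -2. 35.]
2.4 [0.077 0.158] from here, tool mm [10. -2. 59.]
2.6 [0.092 0.139] from here, tool mm [ 5. -2. 82.]
2.8 [0.121 0.124] from here, tool mm [ 13.  -2. 114.]
3.0 [0.128 0.101] from here, tool mm [ -1.  -2. 134.]
3.14 [0.129 0.085] from here, tool mm [-12.  -2. 146.]
```

Request:
{"method": "send_rows", "body": {"deltas": [{"delta_pos":[0.002,0,0.006],"delta_rot":[0,-3.5,0],"grip":-1},{"delta_pos":[0.002,0,0.007],"delta_rot":[0,-3.5,0],"grip":-1},{"delta_pos":[0.003,0,0.007],"delta_rot":[0,-3.5,0],"grip":-1},{"delta_pos":[0.003,0,0.007],"delta_rot":[0,-3.5,0],"grip":-1},{"delta_pos":[0.003,0,0.007],"delta_rot":[0,-3.5,0],"grip":-1},{"delta_pos":[0.003,0,0.007],"delta_rot":[0,-3.5,0],"grip":-1},{"delta_pos":[0.003,0,0.007],"delta_rot":[0,-3.5,0],"grip":-1},{"delta_pos":[0.003,0,0.007],"delta_rot":[0,-3.5,0],"grip":-1}]}}

```text
time: 5.75
tool_pos: [0.5606, 0.0779, 0.1504]
tool_rot: [0.838, 0.514, 0.156, -0.099]
force: [0.0, -1.3, 0.1]
opening: 0.0002
```

```bash
python3 wp.py 20 .12 2.2 2.4 2.6 2.8 3 3.14
python3 - <<'E'
from station import manip
import cv2,numpy as np
d=manip.get_image("side")["image"][:,:,::-1]
cv2.imwrite("pics/p5.png",cv2.resize(d[120:320,220:520],(600,400),interpolation=2))
E
```

```text
t5.75 world [0.561 0.078 0.15 ] stand [-0.02   0.079  0.15 ] zaxis(st) [ 0.    0.36 -0.93] F(st) [ 0.6 -1.2  0.1] open 0.0 J [ 0.29  0.38 -0.36  2.   -0.34  0.63 -0.25]
shift tool mm [-225.    4.  -10.] turn [ 0.3 28.7 -0.9]
2.2 [0.059 0.173] from here, tool mm [-10.   0. -29.]
2.4 [0.077 0.158] from here, tool mm [ 1. -0. -8.]
2.6 [0.092 0.139] from here, tool mm [ 8. -0. 15.]
2.8 [0.121 0.124] from here, tool mm [31. -1. 40.]
3.0 [0.128 0.101] from here, tool mm [28. -1. 64.]
3.14 [0.129 0.085] from here, tool mm [24. -1. 80.]
```

View pics/p5.png

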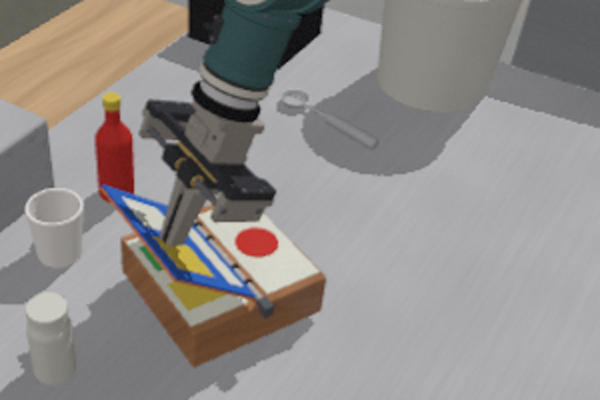

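The blue side is up at about 140°, with the finger on it and nothing else touched. I'll keep pushing down.

Request:
{"method": "send_rows", "body": {"deltas": [{"delta_pos":[0.004,0,0.007],"delta_rot":[0,0,0],"grip":-1},{"delta_pos":[0.004,0,0.007],"delta_rot":[0,0,0],"grip":-1},{"delta_pos":[0.003,0,0.007],"delta_rot":[0,0,0],"grip":-1},{"delta_pos":[0.003,0,0.007],"delta_rot":[0,0,0],"grip":-1},{"delta_pos":[0.003,0,0.007],"delta_rot":[0,0,0],"grip":-1},{"delta_pos":[0.002,0,0.007],"delta_rot":[0,0,0],"grip":-1},{"delta_pos":[0,0,0.007],"delta_rot":[0,0,0],"grip":-1}]}}

```text
time: 6.38
tool_pos: [0.5759, 0.1202, 0.1077]
tool_rot: [0.834, 0.519, 0.156, -0.102]
force: [-0.7, -0.4, 1.3]
opening: 0.0005
```

```bash
python3 wp.py 20 .12 2.8 3 3.14
```

```text
t6.38 world [0.576 0.12  0.108] stand [-0.025  0.123  0.108] zaxis(st) [-0.01  0.37 -0.93] F(st) [-0.4 -0.7  1.3] open 0.0 J [ 0.2   0.47 -0.36  1.99 -0.32  0.54 -0.3 ]
shift tool mm [-251.    6.  -67.] turn [-0.3 28.6 -0.4]
2.8 [0.121 0.124] from here, tool mm [  4.   5. -16.]
3.0 [0.128 0.101] from here, tool mm [2. 5. 7.]
3.14 [0.129 0.085] from here, tool mm [-3.  5. 24.]
```

Request:
{"method": "send_rows", "body": {"deltas": [{"delta_pos":[-0.001,0,0.006],"delta_rot":[0,0,0],"grip":-1},{"delta_pos":[-0.001,0,0.006],"delta_rot":[0,0,0],"grip":-1},{"delta_pos":[-0.001,0,0.005],"delta_rot":[0,0,0],"grip":-1},{"delta_pos":[-0.001,0,0.004],"delta_rot":[0,0,0],"grip":-1}]}}

```text
time: 6.72
tool_pos: [0.5777, 0.1233, 0.0835]
tool_rot: [0.835, 0.518, 0.156, -0.102]
force: [-7.4, -8.0, 29.4]
opening: 0.0005
```

```bash
python3 wp.py 20 .12 3.14
```

```text
t6.72 world [0.578 0.123 0.084] stand [-0.024  0.127  0.084] zaxis(st) [-0.01  0.37 -0.93] F(st) [ -3.2 -10.4  29.4] open 0.001 J [ 0.2   0.52 -0.36  1.99 -0.32  0.49 -0.29]
shift tool mm [-246.    6.  -91.] turn [-0.3 28.6 -0.5]
3.14 [0.129 0.085] from here, tool mm [ 3.  4. -0.]
```

It is pressed flat: 29 N against the stop, at the height expected. Now I retreat along the tool axis and then clear.

Request:
{"method": "send_rows", "body": {"deltas": [{"delta_pos":[0,0,-0.01],"delta_rot":[0,0,0],"grip":-1},{"delta_pos":[0,0,-0.025],"delta_rot":[0,0,0],"grip":-1},{"delta_pos":[0,0,-0.035],"delta_rot":[0,0,0],"grip":-1},{"delta_pos":[-0.01,0,-0.035],"delta_rot":[0,0,0],"grip":-1},{"delta_pos":[-0.03,0,-0.025],"delta_rot":[0,0,0],"grip":-1},{"delta_pos":[-0.035,0,-0.02],"delta_rot":[0,0,0],"grip":-1},{"delta_pos":[-0.035,0,-0.01],"delta_rot":[0,0,0],"grip":-1},{"delta_pos":[-0.035,0,-0.01],"delta_rot":[0,0,0],"grip":-1}]}}

```text
time: 7.38
tool_pos: [0.4913, -0.0513, 0.1945]
tool_rot: [0.83, 0.525, 0.157, -0.103]
force: [1.6, -0.7, -0.1]
opening: 0.0007
```

Request:
{"method": "send_rows", "body": {"deltas": [{"delta_pos":[-0.035,0,-0.01],"delta_rot":[0,0,0],"grip":-1},{"delta_pos":[-0.035,0,-0.01],"delta_rot":[0,0,0],"grip":-1},{"delta_pos":[-0.035,0,-0.01],"delta_rot":[0,0,0],"grip":-1},{"delta_pos":[-0.03,0,-0.01],"delta_rot":[0,0,0],"grip":-1},{"delta_pos":[0,0,0],"delta_rot":[0,0,0],"grip":-1},{"delta_pos":[0,0,0],"delta_rot":[0,0,0],"grip":-1}]}}

```text
time: 7.88
tool_pos: [0.4246, -0.1923, 0.1831]
tool_rot: [0.834, 0.52, 0.158, -0.098]
force: [0.1, 0.1, -0.5]
opening: 0.0008
```

Run:
```python
from station import manip
from fit import *
s=manip.sense();print(s["time"],s["tool_pos"],s["force"].round(1) if hasattr(s["force"],"round") else s["force"])
a=[]
for n in("side","top"):
    d=manip.get_image(n);im=d["image"][:,:,::-1].copy();o=load(n)["image"][:,:,::-1]
    big=cv2.resize(im,None,fx=2,fy=2,interpolation=2)
    for u,v in proj(d,S2W((.5438,-.0014,-.4545),[leafpt(x,.15,np.pi,-.003) for x in(-.09,.09)])): cv2.circle(big,(int(2*u+.5),int(2*v+.5)),4,(255,0,255),1)
    y,x=(150,180) if n=="side" else (130,180)
    a.append(big[2*y:2*y+360,2*x:2*x+400]); a.append(cv2.resize(o,None,fx=2,fy=2,interpolation=2)[2*y:2*y+360,2*x:2*x+400])
v=np.vstack([np.hstack(a[:2]),np.hstack(a[2:])]);cv2.imwrite("pics/p6.png",cv2.resize(v,(667,600)))
```

```text
7.8833 [ 0.42458239 -0.19232659  0.18306656] [ 0.1  0.1 -0.5]
```

View pics/p6.png

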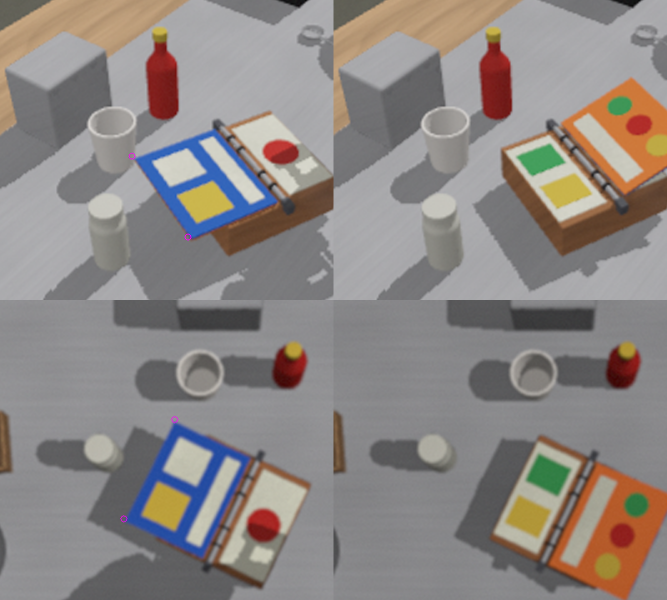

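The leaf lies flat with the blue page up, and its free corners sit on the predicted flat positions. The shaker, cup and bottle are where they were.

```bash
python3 -c "
from station import manip
print(manip.job_done(), manip.sense()['time'])"
```

```text
the job is handed in; nothing more can be done
the job is handed in; nothing more can be done
```

The flip menu now shows its blue evening page, lying flat on the +y half of the stand, and I have handed the job in. I pushed the leaf up from under its free edge with the shut fingers tilted. I eased it over the spine at 1 to 3 N and pressed it down to the stop, then backed the arm away by about 7.9 s of the 50 s.

- **Leaf position:** in the last side and top pictures the free corners are within a few pixels of where a flat leaf should be. That fits within the pose fit, whose own errors were about 2 px. The press also met the stop at the expected height.
- **Force:** the final press read 29 N vertically, well under the 120 N wrist limit. The free arm then read about 0.5 N, so it is touching nothing.
- **Other things:** the shaker, cup and bottle look unmoved against the first pictures. The tray, bowl and spoon were only partly in the last views, or not at all; the arm passed well clear of them.

No check failed or disagreed.

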